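Fasten the side clips of a food box

TASK

The clips on the two long sides of the butter box's lid were left standing open. With a fingertip, fold each of them down over the rim and press its edge in until the hook snaps beneath the rim's lip and stays there. The box is only to be touched: do not pick it up, tip it or shove it along the counter, and leave the jar, the mug and the spreader where they are.

Things in the scene. Friction and masses are not known exactly. Their poses are not given: they have to be found in the camera images.
- box: Loose clip-lock food box: clear tub of pale butter blocks, white lid, 2.1 kg; slides at some 10 N. Lid 226 x 148 mm (x, y), top 103 mm up; tub below the rim 206 x 122 mm. Origin: centre of underside. x along its length, away from the robot (turned up to 0.65 rad); +y left. End clips (+x, -x) are fastened and fixed; those in the middle of the long sides (+y, -y) stand open.
- clip_left_hinge (a point): Middle of the left (+y) clip's hinge line, which runs along the box's x at y = 78 mm, z = 100 mm in the box's frame. The clip is a flat white flap 80 mm wide (along x), 3 mm thick, reaching 30 mm from the hinge, with a hook 15 mm deep on its inner face (the underside while it sticks out) that catches beneath the rim's lip.
- clip_right_hinge (a point): Middle of the right (-y) clip's hinge line: y = -78 mm, z = 100 mm in the box's frame. The clip is the mirror image of the left one.
- clip_left (a joint): Left clip's angle. 0 shut: hangs straight down, outer face at y = 79.5 mm, free edge at z = 70 mm in the box's frame; 1.57 straight out sideways; 3.14 straight up. Starts 1.5 to 2.2. Limp, but springs back to 0.5 or more if let go unsnapped. Hook meets the lip at about 0.5; stiff around 0.35 to 0.25 (5 to 7 N inward near the free edge), then it snaps to below 0.05 and stays.
- clip_right (a joint): Right clip's angle: the same values and stiffness as the left clip's, mirrored (shut: outer face at y = -79.5 mm, free edge at z = 70 mm in the box's frame).
- clip_left_edge (a point): Point on the left clip's outer face (the top face while it sticks out), in the middle of its width, 28 mm from the hinge, 2 mm short of the free edge.
- clip_right_edge (a point): The same point on the right clip.
- jar: Bystander: amber jar with a steel cap, 66 mm across, 85 mm tall, on the box's left, 215 to 270 mm from its centre line. Origin: centre of the underside.
- mug: Bystander: white mug, 76 mm across and a handle, 85 mm tall, on the box's right, 215 to 270 mm from its centre line. Origin: centre of the underside.
- spreader: Bystander: spreader with a wooden handle, 200 mm long, lying across the box's far end, 170 to 200 mm from the box's origin. Origin: under its middle.

How it is judged:
By the outcome, as a careful person would: the job done as asked, in the order asked, and still so for the second after the job is handed in, with the robot touching nothing.
It also fails if it takes over 45 s, if anything falls off the work surface, if the arm or the gripper's body presses on something with over 40 N, if the wrist force passes 120 N, or if a joint passes its speed limit or range.

ROBOT

A 6-joint arm with a two-finger parallel gripper is mounted at the origin on the work surface. World frame = base frame: x ahead of the robot, y to its left, z up, the work surface at z = 0. Lengths are in m, angles in degrees, forces in N, time in s.
With the tool pointing down it reaches from about 0.375 to 0.9 m from the base axis. Payload 3.1 kg.
Tool frame: the origin (TCP) lies on the centre line of the jaws, within the pads' length; the fingertips stand 19 mm ahead of it and the grasp point (between the pads) is the TCP; z points along the fingers, y is the direction in which the jaws open and shut (so a half turn about z gives the same grasp; the last joint's range is limited). The gripper opens to 87 mm and grips with 3 to 60 N. Pads are 19 mm wide; open, the fingers measure 117 mm over their backs; the gripper's body (75 mm by 190 mm) begins 51 mm behind the grasp point.
Start: joints at [-10.227, 30.224, 82.088, -0, 67.689, -10.227], TCP at [0.625, 0, 0.242] pointing down, gripper open.
Joint ranges: [-176.69, 176.69], [-43.24, 126.21], [12.49, 139.97], [-82, 262], [0, 151.66], [-163.58, 163.58]. Speed limits (degrees/s): [159.86, 159.86, 180, 180, 180, 180].

INTERFACE

Orientations are given as a 3x3 rotation matrix whose columns are the frame's x, y, z axes.
In Python, from rig import bot gives the robot as it stands.
- The arm moves only by the tool carry_out, never from a script. Its argument "targets" is a list of rows, each a list of 6 numbers: the shift along the tool's x, y, z each as a share of 200 mm, from -1 to 1, then the turn, a rotation vector about the tool's x, y, z each as a share of pi/2 rad, from -1 to 1. In form: [[dx, dy, dz, ax, ay, az], ...]. A call has 1 to 20 rows; each row is the pose to reach, as a shift and turn from the pose measured when the call began, along the tool's axes at that moment; what a row does not reach only later rows make up. A row lasts 1/8 s, in which the tool goes at most 62.5 mm and 10.7 degrees, less where a joint would pass 70% of its speed; a pose out of reach is approached as far as the arm can. A call with a number of a shift or a turn outside -1 to 1 is refused whole. A call with a gripper value outside its range is refused whole. "jaw" is the gripper's target within -1 to 1 (fully open at 1, half-way at 0, shut at -1), set as the call begins (left out, the last holds). The fingers move at their own pace and stop on an object; the grip force is fixed at half the most. Time passes only in rows, so rows that repeat a pose let the fingers close. It gives the time, the measured TCP pose, the force and the opening at its end, in the units of the state.
- bot.read_state(): the state, without advancing time (a new reading comes with each control period).
- bot.capture(name): name is "scene" or "side" or "wrist"; returns the picture (400x640x3 uint8, blue, green, red); there is no depth.
- bot.camera_info(name): a dict with "camera_matrix" (3x3 intrinsics, pixels), "view" (4x4, takes a point from world to camera coordinates); the wrist camera has in their place "mount" (4x4, takes a point from camera to tool coordinates, whose origin is the TCP and whose axes are the flange's). Camera axes: x right, y down, z forward; pixel columns grow to the right and rows downward; lengths in m; the calibration is good to about 2 mm. A picture is of the moment at which its call begins: read the wrist's pose just before it. camera_info takes no time and is no camera call.
- bot.hand_in(): hands the job in, once; it reports no verdict.
The state is a dict: "time_s": time; "joint_positions": joint angles; "qvel": joint speeds; "tau": joint torques, N m; "position": TCP position; "tcp_rot": TCP orientation; "force": force on the tool from outside, world axes, zero at the start; "moment": the same for the moment, N m; "opening": opening from 0.0 (shut) to 1.0 (fully open).
Only numpy, scipy, OpenCV 4.12 (cv2) and the standard library are available. Lean on these libraries where they do the work, as an engineer would, in place of code of your own. Each camera call takes 0.05 s, during which the arm holds its last target.

## Working session

There is one attempt and no reset: what is moved stays moved. The work goes in short steps, Python scripts to look and compute and a tool call to move; the robot and the scene stay as the last step left them, time stands still between calls to the robot, and variables do not carry over. Pictures are saved under pics/ and viewed, and the job is handed in when it is done.

Besides the shell and the picture viewer there is one more tool, called after "Call:" as name(argument=value, ...) on one line, values as JSON. carry_out: Moves the arm, as the interface text tells. Shift numbers are shares of 200 mm and turn numbers shares of pi/2 rad, none past 1 either way. Its arguments: {"type":"object","properties":{"targets":{"type":"array"},"jaw":{"type":"number"}},"required":["targets"]}

```bash
mkdir -p pics; ls
python3 - <<'E'
from rig import bot
import cv2,numpy as np
np.set_printoptions(precision=4,suppress=True)
s=bot.read_state()
for k in ['time_s','position','tcp_rot','force','opening']: print(k,s[k])
for n in ['scene','side','wrist']:
    cv2.imwrite(f'pics/{n}0.png',bot.capture(n)); print(n,bot.camera_info(n))
E
```

```text
pics
time_s 0.0
position [0.6243 0.0002 0.2406]
tcp_rot [[-0.      1.     -0.0021]
 [ 1.      0.      0.0004]
 [ 0.0004 -0.0021 -1.    ]]
force [-0.4023 -0.0678 -0.0782]
opening 0.9992503160556223
scene {'camera_matrix': array([[441.2599,   0.    , 320.5902],
       [  0.    , 441.2599, 201.2584],
       [  0.    ,   0.    ,   1.    ]]), 'view': array([[-0.3595,  0.9331,  0.0085,  0.1874],
       [ 0.6605,  0.2609, -0.704 , -0.3491],
       [-0.6592, -0.2475, -0.7101,  1.6786],
       [ 0.    ,  0.    ,  0.    ,  1.    ]])}
side {'camera_matrix': array([[457.7668,   0.    , 320.4007],
       [  0.    , 457.7668, 201.3277],
       [  0.    ,   0.    ,   1.    ]]), 'view': array([[ 0.6943, -0.7196, -0.0085, -0.3996],
       [-0.466 , -0.4405, -0.7673,  0.371 ],
       [ 0.5484,  0.5367, -0.6412,  0.9499],
       [ 0.    ,  0.    ,  0.    ,  1.    ]])}
wrist {'camera_matrix': array([[308.6771,   0.    , 322.3444],
       [  0.    , 308.6771, 201.4672],
       [  0.    ,   0.    ,   1.    ]]), 'mount': array([[ 0.0012, -0.966 , -0.2584,  0.0706],
       [ 1.    ,  0.0015, -0.0009, -0.0003],
       [ 0.0013, -0.2584,  0.966 , -0.1432],
       [ 0.    ,  0.    ,  0.    ,  1.    ]])}
```

View pics/scene0.png

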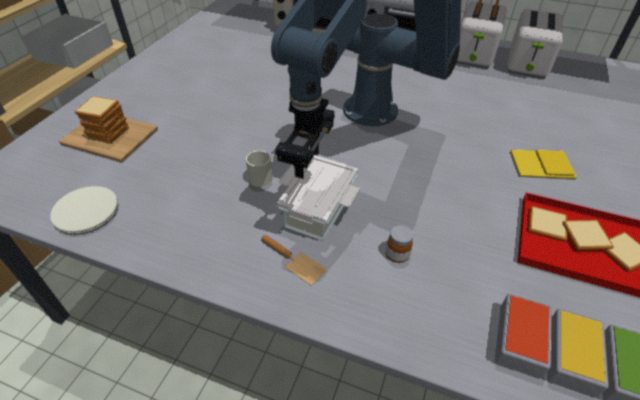

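View pics/side0.png

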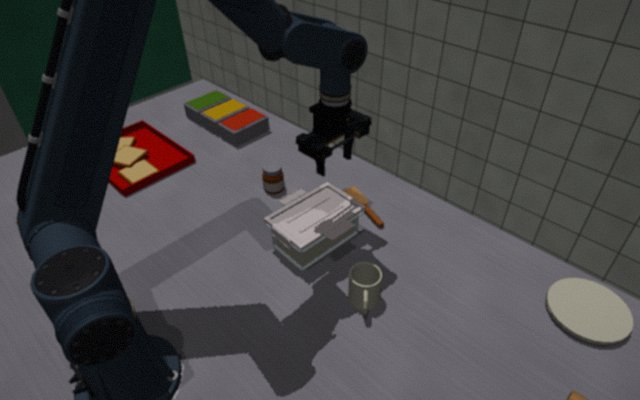

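View pics/wrist0.png

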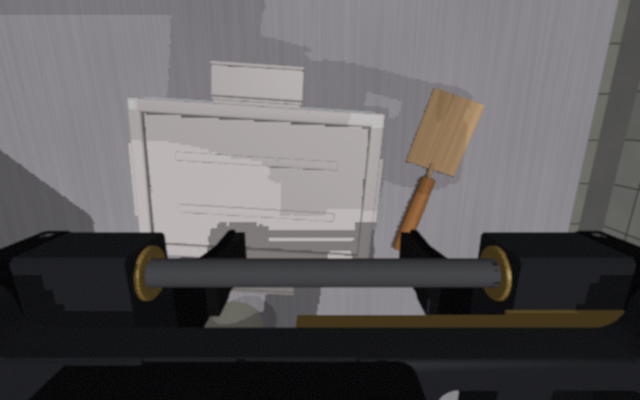

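Run:
```python
import cv2
a=cv2.imread('pics/wrist0.png')[50:320,110:410]; cv2.imwrite('pics/w0c.png',cv2.resize(a,None,fx=2.2,fy=2.2,interpolation=cv2.INTER_CUBIC)[:600])
a=cv2.imread('pics/scene0.png')[140:250,260:380]; cv2.imwrite('pics/s0c.png',cv2.resize(a,None,fx=5,fy=5,interpolation=cv2.INTER_CUBIC))
a=cv2.imread('pics/side0.png')[170:290,240:400]; cv2.imwrite('pics/d0c.png',cv2.resize(a,None,fx=5,fy=5,interpolation=cv2.INTER_CUBIC))
```

```text
(no output)
```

View pics/w0c.png

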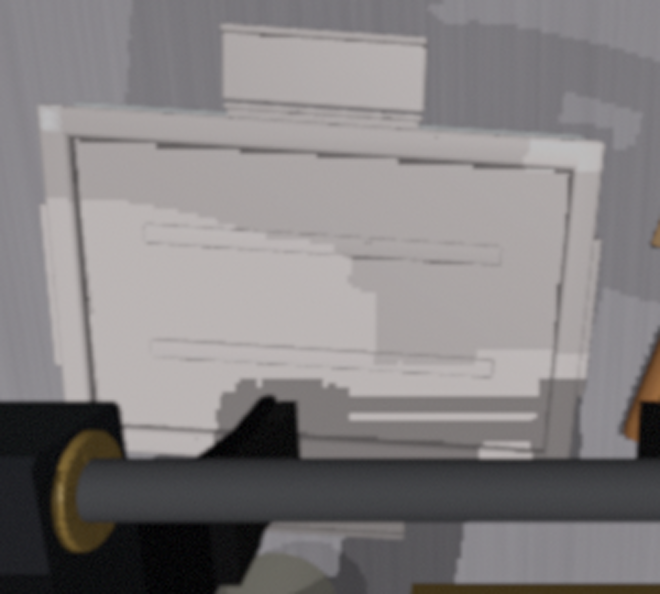

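View pics/s0c.png

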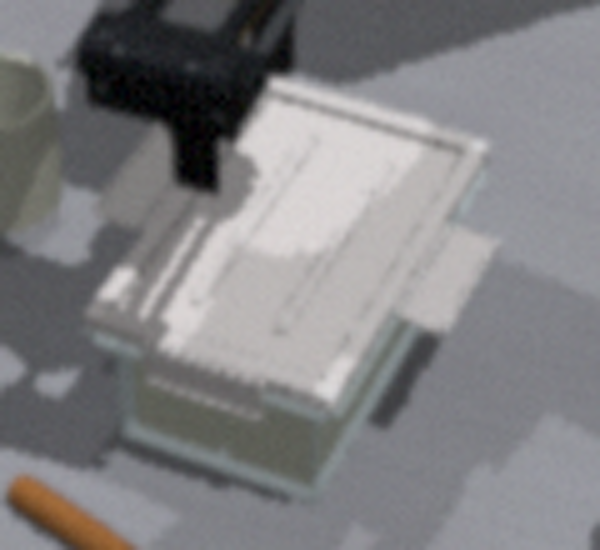

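View pics/d0c.png

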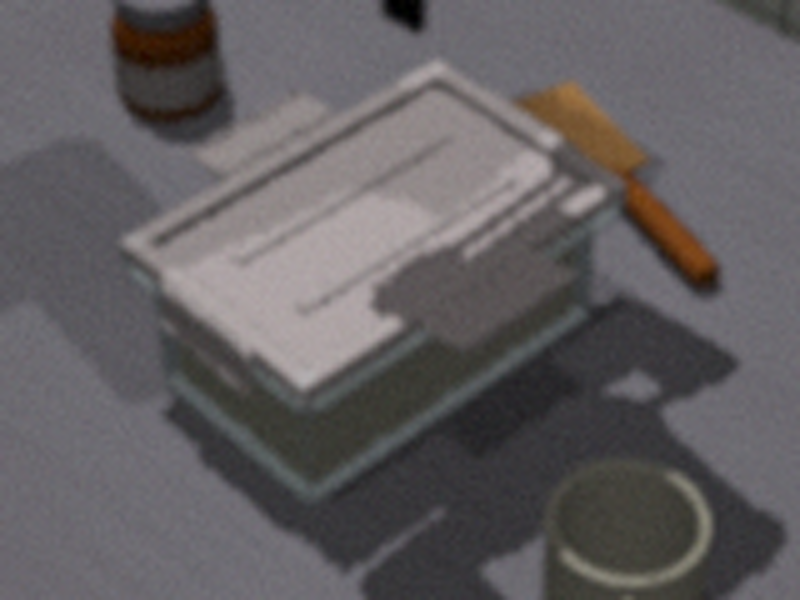

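```bash
cat > h.py <<'E'
import numpy as np, cv2
from rig import bot
np.set_printoptions(precision=4,suppress=True)
def cam(name,pos=None,R=None):
    i=bot.camera_info(name); K=i['camera_matrix']
    if 'view' in i: return K,np.array(i['view'])
    T=np.eye(4);T[:3,:3]=R;T[:3,3]=pos
    return K,np.linalg.inv(T@np.array(i['mount']))
def proj(K,V,P):
    p=(V[:3,:3]@np.asarray(P).T).T+V[:3,3]; q=p@K.T; return q[:,:2]/q[:,2:]
def box2w(b,P):
    c,s=np.cos(b[2]),np.sin(b[2]); R=np.array([[c,-s,0],[s,c,0],[0,0,1]])
    return np.asarray(P)@R.T+np.array([b[0],b[1],0])
def clip(a,side,r,x,off=0):
    # a angle; hinge y=78,z=.100 ; outer face offset 1.5mm
    y=.078+r*np.sin(a)+.0015*np.cos(a); z=.1-r*np.cos(a)+.0015*np.sin(a)
    return [x,side*y,z]
E
cat > fit.py <<'E'
from h import *
from scipy.optimize import least_squares
W=cam('wrist',[0.6243,0.0002,0.2406],np.array([[0,1,-.0021],[1,0,.0004],[.0004,-.0021,-1]]))
S=cam('scene');D=cam('side')
NL,FL,FR,NR=[[-.113,.074,.103],[.113,.074,.103],[.113,-.074,.103],[-.113,-.074,.103]]
obs=[(W,NL,(128.2,98.2)),(W,FL,(383.6,114.5)),(D,NL,(264.4,218)),(D,FL,(327,182)),(D,FR,(364,209)),(D,NR,(301,248.4)),
(S,NL,(357.6,169.6)),(S,FL,(327,221)),(S,FR,(278,202)),(S,NR,(313.6,155.6))]
def f(b): return np.concatenate([proj(*c,box2w(b,[P]))[0]-u for c,P,u in obs])
r=least_squares(f,[.6,0,0],loss='soft_l1'); print(r.x,np.degrees(r.x[2])); print(r.fun.reshape(-1,2))
b=r.x
# clip angles
cl=[(W,1,-.04,(210.9,61.8)),(W,1,.04,(304.1,68.2)),(S,1,-.04,(260+498/5,140+238/5)),(S,1,.04,(260+445/5,140+332/5)),(D,1,-.04,(240+195/5,170+148/5)),(D,1,.04,(240+308/5,170+95/5))]
g=lambda a:np.concatenate([proj(*c,box2w(b,[clip(a[0],s,.03,x)]))[0]-u for c,s,x,u in cl])
q=least_squares(g,[1.8]);print('L',q.x,q.fun.reshape(-1,2))
cl=[(D,-1,-.04,(240+470/5,170+345/5)),(D,-1,.04,(240+572/5,170+283/5)),(S,-1,.04,(260+103/5,140+195/5))]
q=least_squares(g,[1.8]);print('R',q.x,q.fun.reshape(-1,2))
for s in (1,-1): print(box2w(b,[[0,s*.078,.1],[0,s*.106,.1]]))
E
python3 fit.py
```

```text
[ 0.5622  0.0075 -0.059 ] -3.3790918319653103
[[-1.6125 -0.0449]
 [ 2.746  -0.0655]
 [-1.7198 -0.4703]
 [-0.4396 -0.9768]
 [ 0.8434 -3.2759]
 [-0.8654 -0.7408]
 [-0.1566 -2.3222]
 [-1.0826 -1.6864]
 [-2.5878  0.1184]
 [-2.1325 -1.9738]]
L [1.4737] [[ 0.6896  0.2736]
 [ 0.9976 -0.1129]
 [-0.3015 -0.1864]
 [-0.3981 -0.3186]
 [-2.2019  0.6931]
 [-2.3705 -1.2307]]
R [1.6885] [[-2.1118  0.5779]
 [ 0.4106 -2.3239]
 [-3.3052  2.2091]]
[[0.5668 0.0853 0.1   ]
 [0.5685 0.1133 0.1   ]]
[[ 0.5576 -0.0704  0.1   ]
 [ 0.556  -0.0983  0.1   ]]
```

Call:
carry_out(targets=[[0.3,-0.15,0.1,0,0,0.02],[0.565,-0.28,0.25,0,0,0.0375],[0.565,-0.28,0.45,0,0,0.0375],[0.565,-0.28,0.45,0,0,0.0375],[0.565,-0.28,0.45,0,0,0.0375],[0.565,-0.28,0.45,0,0,0.0375]], jaw=-1)

```text
time_s: 0.9
position: [0.5703, 0.1122, 0.1527]
tcp_rot: [[0.06, 0.998, 0.003], [0.998, -0.06, 0.0], [0.0, 0.002, -1.0]]
force: [-0.1, 0.3, -0.4]
opening: 0.396
```

```bash
cat > look.py <<'E'
import sys; from h import *
t=sys.argv[1]; s=bot.read_state()
print(s['time_s'],np.array(s['position']),'F',np.array(s['force']),s['opening']);print(np.array(s['tcp_rot']))
w=bot.capture('wrist'); sc=bot.capture('scene'); d=bot.capture('side')
z=lambda a,u,v,f:cv2.resize(a[v:v+100,u:u+133],None,fx=3,fy=3,interpolation=cv2.INTER_CUBIC)
m=np.zeros((600,800,3),np.uint8)
m[:300,:399]=z(sc,260,140,3); m[:300,400:799]=z(d,250,160,3)
m[300:550,:400]=cv2.resize(w,(400,250))
cv2.imwrite(f'pics/{t}.png',m); cv2.imwrite(f'pics/{t}_w.png',w);cv2.imwrite(f'pics/{t}_s.png',sc);cv2.imwrite(f'pics/{t}_d.png',d)
E
python3 look.py a1
```

```text
0.9 [0.5703 0.1122 0.1527] F [-0.0569  0.3054 -0.3713] 0.39633155866626857
[[ 0.0602  0.9982  0.0025]
 [ 0.9982 -0.0602  0.0002]
 [ 0.0003  0.0025 -1.    ]]
```

View pics/a1.png

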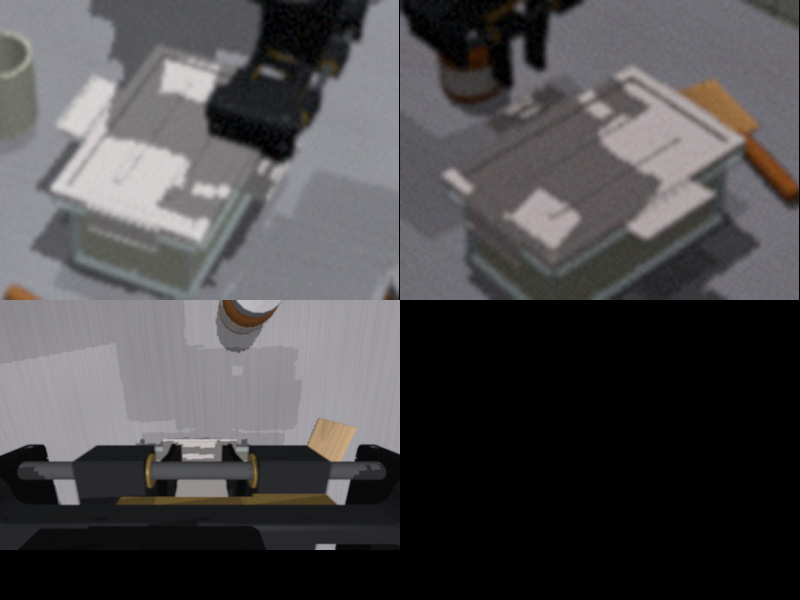

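View pics/a1_w.png

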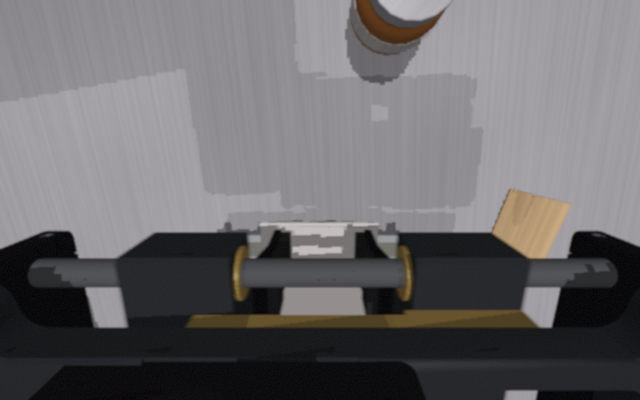

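Call:
carry_out(targets=[[0.005,-0.01,0.05,0,0,0],[0.005,-0.01,0.1,0,0,0],[0.005,-0.01,0.15,0,0,0],[0.005,-0.01,0.2,0,0,0],[0.005,-0.01,0.25,0,0,0]])

```text
time_s: 1.68
position: [0.5676, 0.1137, 0.1014]
tcp_rot: [[0.06, 0.998, 0.001], [0.998, -0.06, 0.0], [0.0, 0.001, -1.0]]
force: [-0.3, 0.5, 1.3]
opening: 0.008
```

```bash
python3 look.py a2
```

```text
1.675 [0.5676 0.1137 0.1014] F [-0.2546  0.5346  1.2745] 0.007684169416227002
[[ 0.06    0.9982  0.0011]
 [ 0.9982 -0.06    0.0004]
 [ 0.0005  0.001  -1.    ]]
```

View pics/a2.png

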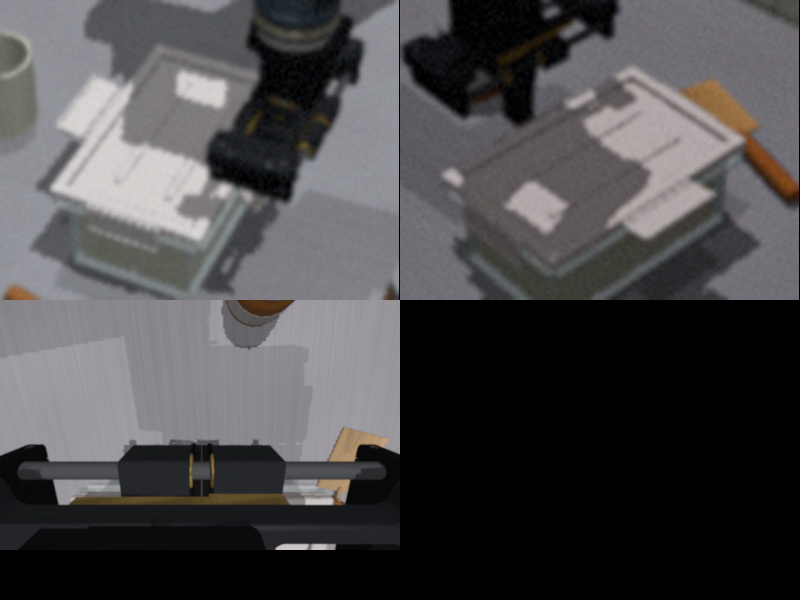

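Call:
carry_out(targets=[[0,0,0.03,0,0,0],[0,0,0.06,0,0,0],[0,0,0.09,0,0,0],[0,0,0.11,0,0,0],[0,0,0.11,0,0,0]])

```text
time_s: 2.45
position: [0.5667, 0.1136, 0.0788]
tcp_rot: [[0.06, 0.998, -0.002], [0.998, -0.06, 0.0], [0.0, -0.002, -1.0]]
force: [-1.0, 0.8, 0.6]
opening: 0.003
```

```bash
python3 look.py a3
```

```text
2.45 [0.5667 0.1136 0.0788] F [-1.0254  0.7951  0.6418] 0.003308530344647361
[[ 0.06    0.9982 -0.0017]
 [ 0.9982 -0.06    0.0003]
 [ 0.0002 -0.0017 -1.    ]]
```

View pics/a3.png

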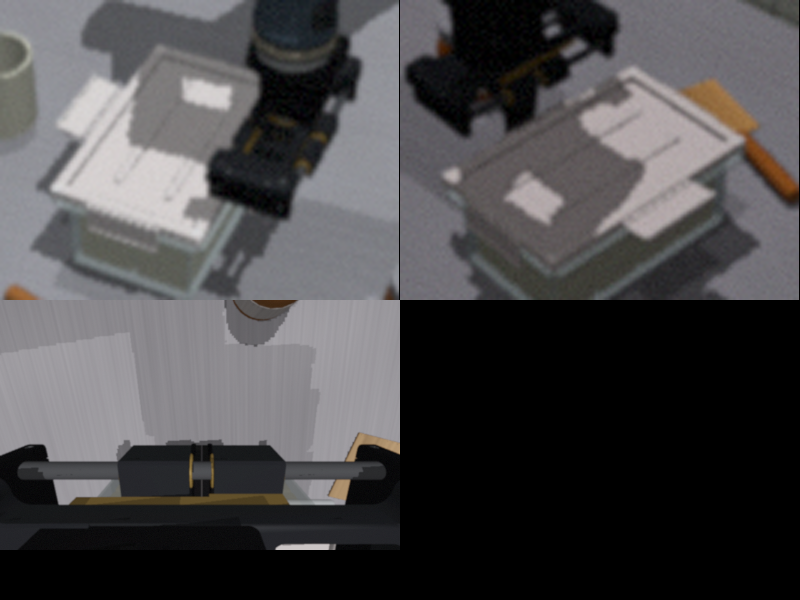

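Call:
carry_out(targets=[[-0.01,0,0,0,0,0],[-0.02,0,0,0,0,0],[-0.03,0,0,0,0,0]])

```text
time_s: 2.98
position: [0.5667, 0.1095, 0.079]
tcp_rot: [[0.062, 0.998, -0.0], [0.998, -0.062, 0.004], [0.004, -0.0, -1.0]]
force: [1.0, 8.9, -4.0]
opening: 0.004
```

Call:
carry_out(targets=[[-0.01,0,0,0,0,0],[-0.01,0,0,0,0,0]])

```text
time_s: 3.22
position: [0.5667, 0.1094, 0.0785]
tcp_rot: [[0.063, 0.998, 0.0], [0.998, -0.063, 0.007], [0.007, 0.0, -1.0]]
force: [1.5, 7.7, -4.7]
opening: 0.004
```

Call:
carry_out(targets=[[-0.01,0,0,0,0,0],[-0.01,0,0,0,0,0]])

```text
time_s: 3.48
position: [0.5667, 0.1094, 0.0781]
tcp_rot: [[0.065, 0.998, 0.001], [0.998, -0.065, 0.01], [0.01, 0.001, -1.0]]
force: [1.6, 8.1, -5.0]
opening: 0.004
```

```bash
python3 look.py a4
python3 - <<'E'
import cv2,numpy as np
for k in 'sd':
    a=cv2.imread(f'pics/a3_{k}.png').astype(int);b=cv2.imread(f'pics/a4_{k}.png').astype(int)
    d=np.clip(128+(b-a)*2,0,255).astype('uint8')
    cv2.imwrite(f'pics/df_{k}.png',cv2.resize(d[130:280,230:430],None,fx=3,fy=3))
E
```

```text
3.475 [0.5667 0.1094 0.0781] F [ 1.5786  8.0531 -4.9599] 0.004293190712199757
[[ 0.0647  0.9979  0.0012]
 [ 0.9979 -0.0647  0.0103]
 [ 0.0104  0.0005 -0.9999]]
```

View pics/a4.png

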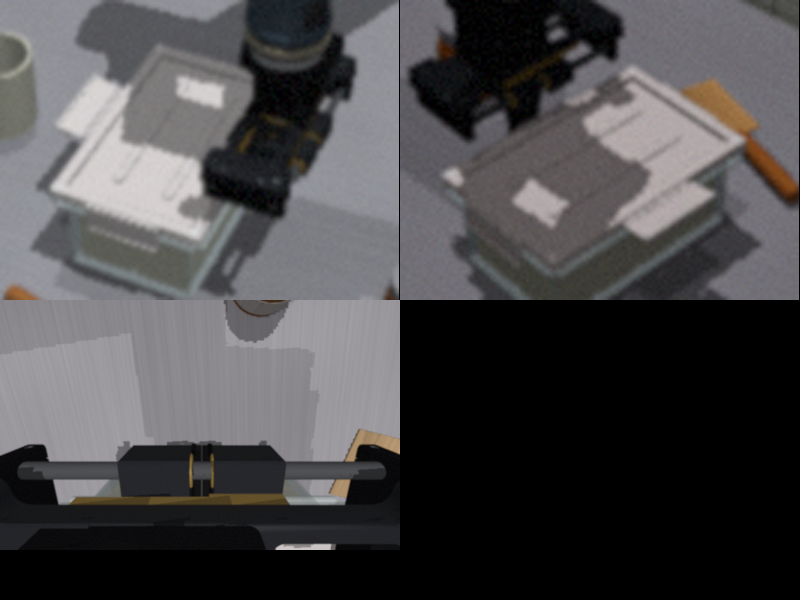

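View pics/df_d.png

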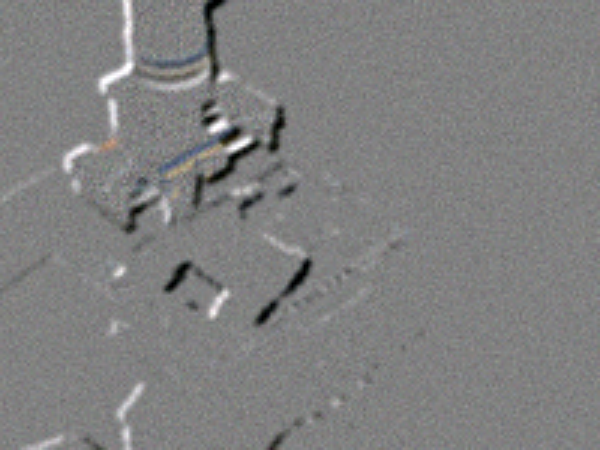

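Call:
carry_out(targets=[[0,0,0.02,0,0,0],[-0.005,0,0.04,0,0,0],[-0.01,0,0.06,0,0,0]])

```text
time_s: 4.0
position: [0.567, 0.1074, 0.0662]
tcp_rot: [[0.065, 0.998, 0.002], [0.998, -0.065, 0.01], [0.01, 0.002, -1.0]]
force: [0.1, 2.7, 1.6]
opening: 0.01
```

```bash
python3 look.py a5
python3 - <<'E'
import cv2,numpy as np
for k,(u,v,w,h) in {'d':(310,205,60,50),'s':(270,195,60,45)}.items():
  for t in ('a4','a5'):
    a=cv2.imread(f'pics/a2_{k}.png',0)[v:v+h,u:u+w].astype('f4');b=cv2.imread(f'pics/{t}_{k}.png',0)[v:v+h,u:u+w].astype('f4')
    print(k,t,cv2.phaseCorrelate(a,b,cv2.createHanningWindow((w,h),cv2.CV_32F)))
E
```

```text
4.0 [0.567  0.1074 0.0662] F [0.1274 2.6941 1.5856] 0.009803051246145998
[[ 0.0648  0.9979  0.0022]
 [ 0.9978 -0.0648  0.0104]
 [ 0.0105  0.0015 -0.9999]]
d a4 ((0.13034248862425102, 0.1428340509863446), 1.1128740558624268)
d a5 ((0.07331627853152156, -0.03436952571796681), 0.9556255127588907)
s a4 ((-0.2017744923282372, 0.5858842671115099), 0.9183362349757441)
s a5 ((0.13852024396222617, 0.732852547082171), 0.7881193595462376)
```

Call:
carry_out(targets=[[-0.01,0,0.01,0,0,0],[-0.02,0,0.02,0,0,0]])

```text
time_s: 4.4
position: [0.5664, 0.1026, 0.0616]
tcp_rot: [[0.065, 0.998, 0.001], [0.998, -0.065, 0.009], [0.009, 0.0, -1.0]]
force: [0.2, 0.4, 0.6]
opening: 0.006
```

Call:
carry_out(targets=[[-0.01,0,-0.01,0,0,0],[-0.02,0,-0.01,0,0,0]])

```text
time_s: 4.65
position: [0.5658, 0.099, 0.0636]
tcp_rot: [[0.066, 0.998, 0.0], [0.998, -0.066, 0.011], [0.011, -0.0, -1.0]]
force: [1.5, 8.2, 0.2]
opening: 0.003
```

```bash
python3 look.py a6
```

```text
4.65 [0.5658 0.099  0.0636] F [1.4717 8.1691 0.2   ] 0.003194605737501517
[[ 0.0659  0.9978  0.0004]
 [ 0.9978 -0.0659  0.0109]
 [ 0.0109 -0.0003 -0.9999]]
```

View pics/a6.png

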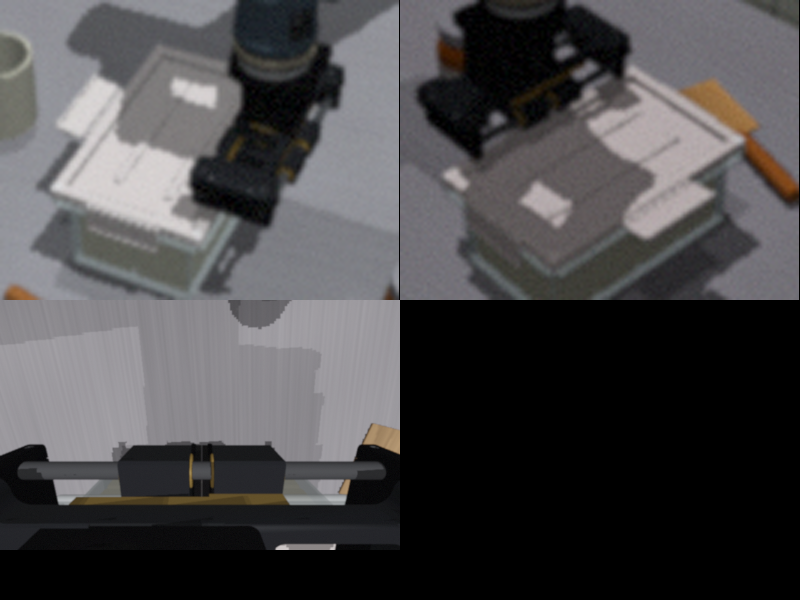

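Call:
carry_out(targets=[[0.06,0,0,0,0,0],[0.15,0,0,0,0,0],[0.15,0,-0.3,0,0,0],[0.15,0,-0.5,0,0,0],[0.15,0,-0.5,0,0,0]])

```text
time_s: 5.42
position: [0.5703, 0.1293, 0.1675]
tcp_rot: [[0.063, 0.998, 0.009], [0.998, -0.064, 0.01], [0.011, 0.008, -1.0]]
force: [-0.2, -0.3, 0.5]
opening: 0.002
```

```bash
python3 look.py a7
```

```text
5.425 [0.5703 0.1293 0.1675] F [-0.202  -0.3134  0.5234] 0.00237538298501721
[[ 0.0635  0.9979  0.0088]
 [ 0.9979 -0.0636  0.0102]
 [ 0.0108  0.0082 -0.9999]]
```

View pics/a7.png

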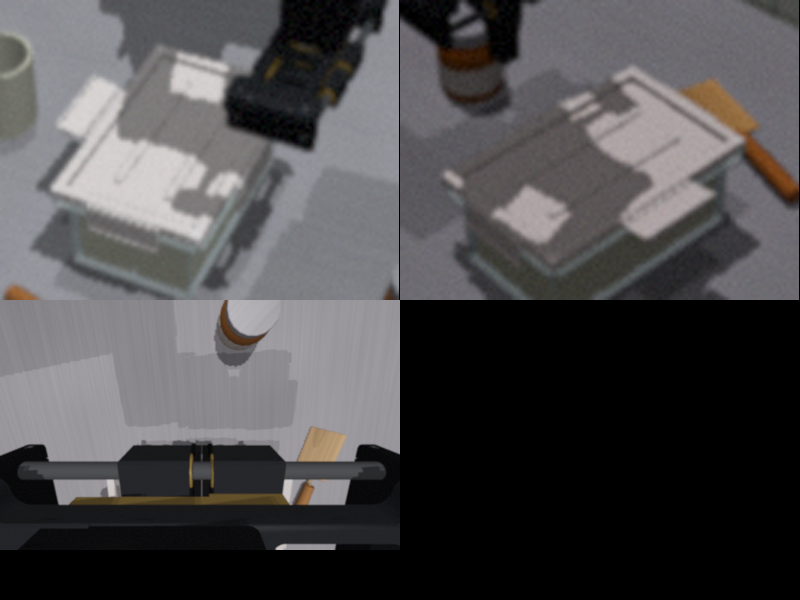

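View pics/a7_w.png

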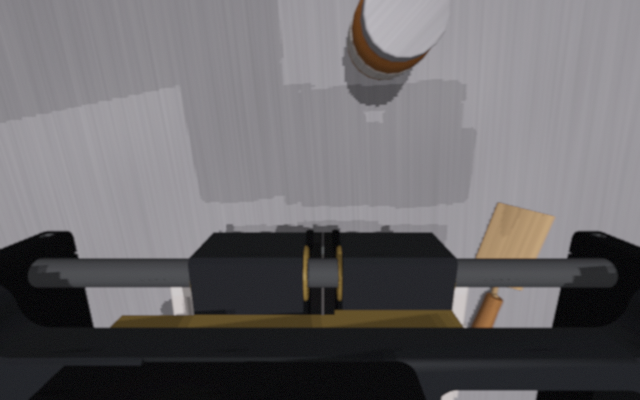

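Call:
carry_out(targets=[[-0.25,0,-0.1,0,0,0],[-0.5,0,-0.2,0,0,0],[-0.75,0,-0.2,0,0,0],[-1,0,-0.2,0,0,0],[-1,0,-0.2,0,0,0]])

```text
time_s: 6.2
position: [0.5534, -0.0744, 0.1996]
tcp_rot: [[0.069, 0.998, -0.004], [0.998, -0.069, 0.01], [0.01, -0.004, -1.0]]
force: [-0.4, 0.1, -0.4]
opening: 0.002
```

```bash
python3 look.py a8
python3 - <<'E'
import cv2
a=cv2.imread('pics/a8_s.png')[140:250,260:380]; b=cv2.imread('pics/a8_d.png')[160:280,240:380]
cv2.imwrite('pics/a8_sc.png',cv2.resize(a,None,fx=5,fy=5,interpolation=cv2.INTER_CUBIC))
E
```

```text
6.2 [ 0.5534 -0.0744  0.1996] F [-0.41    0.0563 -0.3599] 0.0018547137070746107
[[ 0.0693  0.9976 -0.0038]
 [ 0.9975 -0.0693  0.0102]
 [ 0.0099 -0.0045 -0.9999]]
```

View pics/a8_w.png

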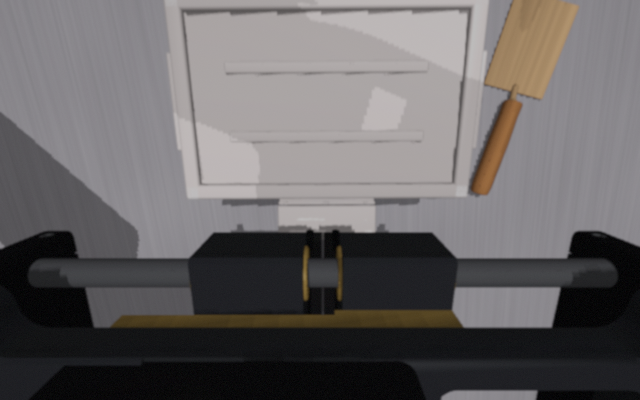

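View pics/a8_sc.png

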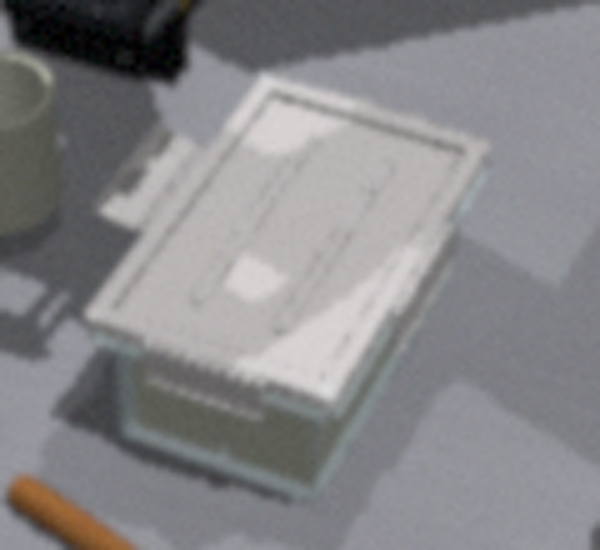

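Run:
```python
from h import *
s=bot.read_state();W=cam('wrist',s['position'],np.array(s['tcp_rot']))
b=[.5622,.0075,-.059]
print(proj(*W,box2w(b,[[-.113,-.074,.103],[.113,-.074,.103],[-.04,-.108,.1],[.04,-.108,.1]])))
def back(u,z):
    K,V=W; d=V[:3,:3].T@np.linalg.inv(K)@[u[0],u[1],1]; c=-V[:3,:3].T@V[:3,3]; return c+d*(z-c[2])/d[2]
p,q=back((188,197),.103),back((470,194),.103);print(p,q,np.linalg.norm(p-q),np.arctan2(*(q-p)[1::-1]))
```

```text
[[189.5193 205.4262]
 [469.212  204.7768]
 [281.5272 243.1261]
 [376.2322 242.9857]]
[ 0.445  -0.0527  0.103 ] [ 0.6708 -0.0641  0.103 ] 0.2260719476073866 -0.050675648476755486
```

Run:
```python
import cv2
a=cv2.imread('pics/a8_w.png')[130:240,160:500]
cv2.imwrite('pics/a8_wc.png',cv2.resize(a,(800,259),interpolation=cv2.INTER_CUBIC))
from h import *
s=bot.read_state();W=cam('wrist',s['position'],np.array(s['tcp_rot']))
b=[.5622,.0075,-.059]
print(proj(*W,box2w(b,[[-.113,.074,.103],[.113,.074,.103]])))
```

```text
[[165.8644  -1.1353]
 [493.7347  -3.4003]]
```

View pics/a8_wc.png

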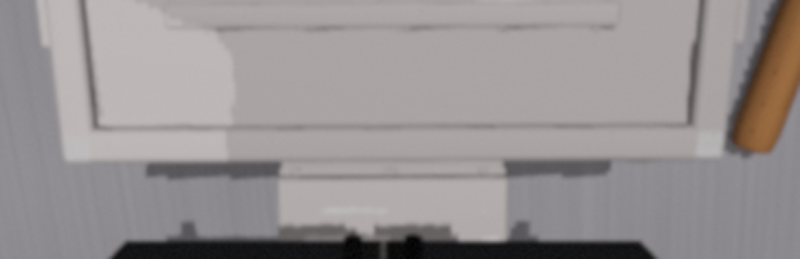

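Call:
carry_out(targets=[[-0.1,0.02,0.1,0,0,0],[-0.1,0.02,0.25,0,0,0],[-0.1,0.02,0.35,0,0,0],[-0.1,0.02,0.4,0,0,0],[-0.1,0.02,0.45,0,0,0],[-0.1,0.02,0.5,0,0,0]])

```text
time_s: 7.1
position: [0.5566, -0.0894, 0.1001]
tcp_rot: [[0.063, 0.998, -0.002], [0.998, -0.063, 0.01], [0.01, -0.002, -1.0]]
force: [-0.5, -2.6, 4.0]
opening: 0.003
```

```bash
python3 look.py b1
```

```text
7.1 [ 0.5566 -0.0894  0.1001] F [-0.4905 -2.5962  4.0026] 0.0033165139296647624
[[ 0.0628  0.998  -0.0015]
 [ 0.998  -0.0628  0.01  ]
 [ 0.0099 -0.0021 -0.9999]]
```

View pics/b1.png

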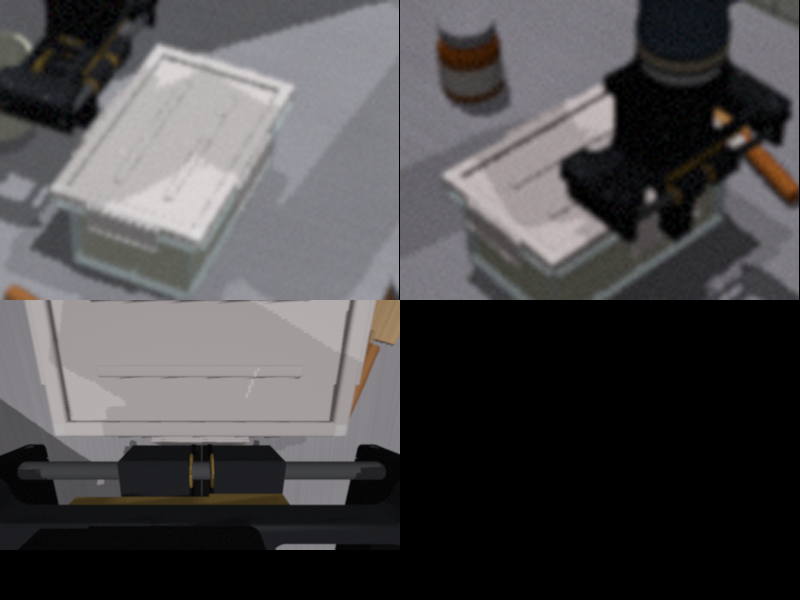

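Call:
carry_out(targets=[[-0.02,0,0.02,0,0,0],[-0.02,0,0.05,0,0,0],[-0.02,0,0.08,0,0,0],[-0.02,0,0.08,0,0,0]])

```text
time_s: 7.75
position: [0.5559, -0.0941, 0.083]
tcp_rot: [[0.064, 0.998, -0.003], [0.998, -0.064, 0.01], [0.01, -0.004, -1.0]]
force: [0.1, -2.5, -1.5]
opening: 0.006
```

Call:
carry_out(targets=[[0.006,0,0.02,0,0,0],[0.012,0,0.04,0,0,0]])

```text
time_s: 8.0
position: [0.5562, -0.0917, 0.0749]
tcp_rot: [[0.064, 0.998, -0.003], [0.998, -0.064, 0.01], [0.01, -0.003, -1.0]]
force: [-0.6, -3.1, 2.7]
opening: 0.008
```

Call:
carry_out(targets=[[0.008,0,0.02,0,0,0],[0.015,0,0.03,0,0,0]])

```text
time_s: 8.25
position: [0.5562, -0.0882, 0.0686]
tcp_rot: [[0.064, 0.998, -0.003], [0.998, -0.064, 0.01], [0.01, -0.004, -1.0]]
force: [0.8, -1.6, 1.5]
opening: 0.005
```

Call:
carry_out(targets=[[0.01,0,0.01,0,0,0],[0.02,0,0.02,0,0,0]])

```text
time_s: 8.5
position: [0.5558, -0.0833, 0.0642]
tcp_rot: [[0.064, 0.998, -0.005], [0.998, -0.064, 0.011], [0.011, -0.005, -1.0]]
force: [0.4, 0.2, 0.6]
opening: 0.008
```

Call:
carry_out(targets=[[0.01,0,0,0,0,0],[0.015,0,0,0,0,0]])

```text
time_s: 8.75
position: [0.5558, -0.0817, 0.064]
tcp_rot: [[0.062, 0.998, -0.005], [0.998, -0.062, 0.009], [0.008, -0.006, -1.0]]
force: [-0.6, -8.5, -1.7]
opening: 0.007
```

Call:
carry_out(targets=[[-0.05,0,0,0,0,0],[-0.12,0,0,0,0,0],[-0.12,0,-0.3,0,0,0],[-0.12,0,-0.6,0,0,0],[-0.12,0,-0.9,0,0,0],[-0.4,0,-0.9,0,0,0],[-0.4,0,-0.9,0,0,0]])

```text
time_s: 9.62
position: [0.5522, -0.167, 0.2446]
tcp_rot: [[0.066, 0.998, -0.002], [0.998, -0.066, 0.006], [0.006, -0.002, -1.0]]
force: [-0.8, 1.0, -0.2]
opening: 0.003
```

```bash
python3 look.py b2
python3 - <<'E'
import cv2
for k,(u,v) in {'s':(245,130),'d':(250,160)}.items():
    cv2.imwrite(f'pics/b2_{k}c.png',cv2.resize(cv2.imread(f'pics/b2_{k}.png')[v:v+120,u:u+160],None,fx=5,fy=5,interpolation=cv2.INTER_CUBIC))
E
```

```text
9.625 [ 0.5522 -0.167   0.2446] F [-0.7642  0.9655 -0.2112] 0.002588135934389224
[[ 0.0662  0.9978 -0.002 ]
 [ 0.9978 -0.0662  0.0063]
 [ 0.0061 -0.0024 -1.    ]]
```

View pics/b2_sc.png

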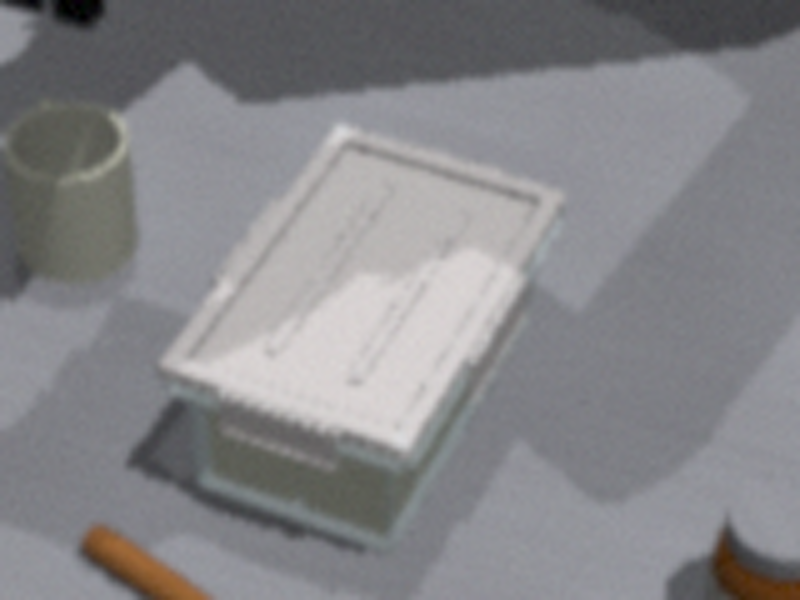

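View pics/b2_dc.png

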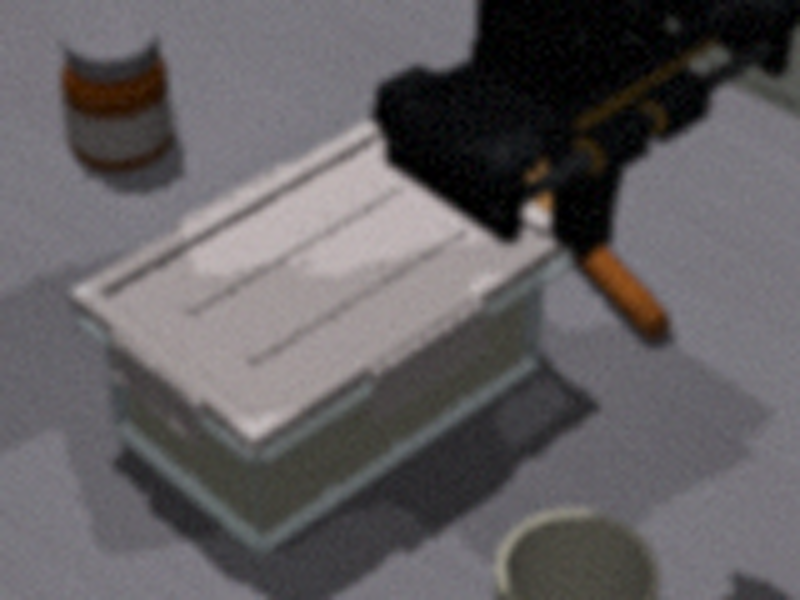

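View pics/b2_w.png

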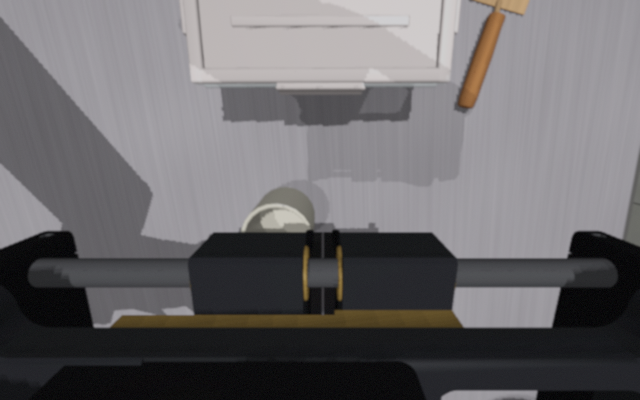

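Call:
carry_out(targets=[[0.2,0,-0.1,0,0,0],[0.45,0,-0.1,0,0,0],[0.7,0,-0.1,0,0,0],[0.95,0,-0.1,0,0,0],[0.95,0,-0.1,0,0,0]])

```text
time_s: 10.4
position: [0.5618, 0.0311, 0.2638]
tcp_rot: [[0.056, 0.998, -0.009], [0.998, -0.056, 0.012], [0.011, -0.01, -1.0]]
force: [-0.2, 0.2, 0.1]
opening: 0.007
```

```bash
python3 look.py b3
python3 - <<'E'
import cv2
from h import *
a=cv2.imread('pics/b3_w.png')[60:260,100:460]
cv2.imwrite('pics/b3_wc.png',cv2.resize(a,None,fx=2.2,fy=2.2,interpolation=cv2.INTER_CUBIC))
s=bot.read_state();W=cam('wrist',s['position'],np.array(s['tcp_rot']))
b=[.5622,.009,-.055]
P=[[-.113,.074,.103],[.113,.074,.103]]+[clip(t,1,.03,x) for t in (0,.5) for x in (-.04,.04)]+[clip(0,1,0,-.04)]
print((proj(*W,box2w(b,P))-[100,60])*2.2)
E
```

```text
10.4 [0.5618 0.0311 0.2638] F [-0.2491  0.1625  0.1156] 0.006622273112885501
[[ 0.0565  0.9984 -0.0092]
 [ 0.9983 -0.0563  0.0118]
 [ 0.0113 -0.0098 -0.9999]]
[[238.1052 168.1669]
 [752.247  165.3695]
 [411.8237 152.7023]
 [576.9043 151.7653]
 [409.6875 122.151 ]
 [578.7708 121.1077]
 [403.6789 154.2762]]
```

View pics/b3_wc.png

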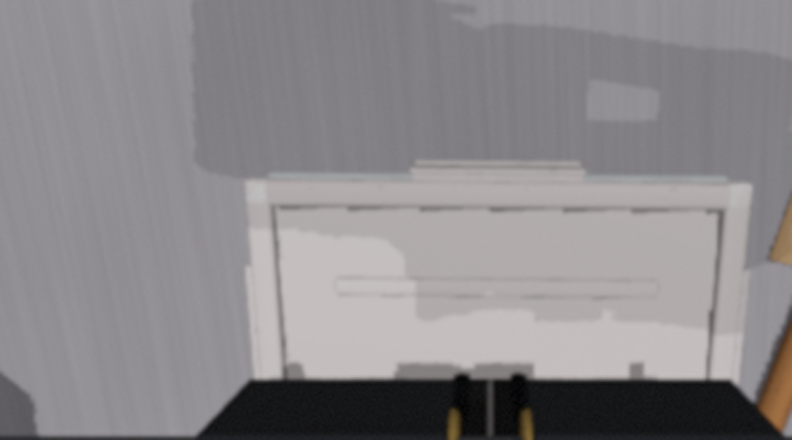

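View pics/b3_s.png

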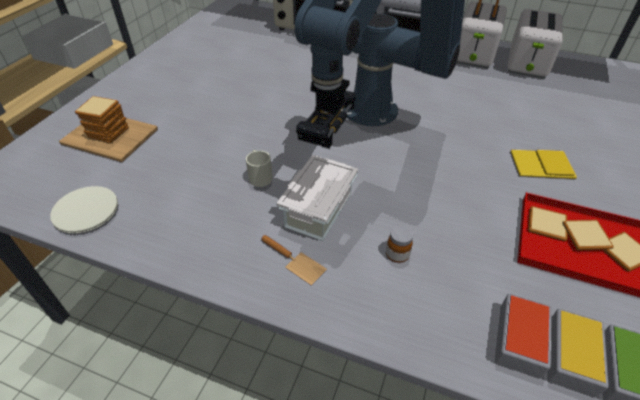

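```bash
python3 -c "
from rig import bot
print(bot.hand_in())"
```

```text
the job is handed in; nothing more can be done
None
```

Both clips are folded down and snapped, left first and then right, using the shut fingertips. I handed in at about 10.5 s with the arm clear at z = 0.26 m.

**What I did:** The first straight push on the left clip stalled at about 8 to 9 N because friction at the clip's edge worked against it. Pressing inward and downward together got each hook past the lip.

**Last checks:**
- **Snap by force:** on each side the push force dropped to under 1 N as the hook passed. It rose to about 8 N when the finger met the closed clip.
- **Left clip by camera:** it sticks out about 20 enlarged pixels past the lid edge. A shut clip should show about 15 and an unsnapped one about 46.
- **Right clip by camera:** after release it hangs flat against the rim, with only a thin ledge visible.
- **Box and bystanders:** the box's corners stayed at the same pixels to within about a pixel, roughly 3 mm in the scene view. A finer check gave 0.1 pixel in the side view but 0.6 to 0.7 pixel in the scene view, where shadows had moved. I did not measure the jar, mug and spreader, but they look to be where they were.
- **Disagreement:** estimates of the box's sideways position ranged from y = 7.5 to 15.5 mm between cameras. The fingertip contacts put it near 9 mm, so I relied on force for the final presses.

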